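# Load the clean filter cassette into the bench fume extractor

### The job

Load the clean filter cassette, the one with white pleats, into the blue fume extractor: set it down flat on the loading sill, nose at the mouth or a little way in, and let go of it. Then take it again by the black bar handle and push it gently home along its centre line, never forcing it if it binds, until its blue face plate sits flush against the mouth, and let go. Leave the dirty cassette and everything else on the bench where it is.

Things in the scene. Friction and masses are not known exactly. Their poses are not given: they have to be found in the camera images.
- clean_center (a point): Centre (half-way up) of the clean cassette's body, an aluminium-framed box 170 long x 64 wide x 50 mm high, about 0.6 kg, white pleats on top, lying flat on the bench. x axis along the length to the nose (plain end, 85 mm ahead), y to its left, z up. 85 to 89 mm behind the centre stands its blue face plate, 110 wide x 62 mm high, level with the underside. Carry it by its two long sides
- clean_bar (a point): Middle of the clean cassette's black bar handle: round level bar of 12 mm diameter, 88 mm long, along the cassette's y axis, 139 mm behind the body's centre and 44 mm above the cassette's underside; a clear gap of 44 mm to the face plate takes a finger. Being round, it cannot carry the cassette level. Axes as for clean_center
- mouth (a point): Middle of the blue fume extractor's filter mouth, at its front rim, at the height of the sill and slot floor (30 mm above the bench). x axis points level into the slot, the way the cassette goes in; y to the left of that, z up. Mouth 87 wide x 56 mm high. With the face plate flush on the rim, the cassette's centre is at x = +85, y = 0 and its bar at x = -54 mm, 44 mm above the sill
- sill (a point): Middle of the flat steel loading sill in front of the mouth, on its top, 95 mm before the rim: 190 long x 120 mm wide, 30 mm above the bench, without edges. The extractor is fixed but stands elsewhere and turned each time; axes as for mouth. Its front is 100 mm high above the bench; the taller fan housing (280 mm in all, 216 wide) begins 65 mm behind the rim
- guides (a point): Hidden in the slot on its floor, 121 mm behind the rim, axes as for mouth: start of the inner rubber guides, 70 mm apart with blunt edges. Just inside the mouth, which tapers in 16 mm, is a short first pair, also 70 mm apart. A cassette pushed off-centre turns in the first pair, catches on the inner one and jams; on centre it slides with 3 to 8 N
- spent: The dirty filter cassette: same size and shape as the clean one, but with black pleats; origin under the middle of its body, x axis to its nose. Leave it alone
- brush: wire brush with a wooden back, 200 x 30 x 36 mm, bristles down; origin at its underside; a bystander
- hammer: hammer, 250 mm long, lying; origin at its underside; a bystander
- paste: jar with a red cap, 72 mm across, 75 mm high; origin at its underside; a bystander
- coupon: dark steel welding test piece, an upside-down T, 120 x 70 x 56 mm; origin at its underside; a bystander

How it is judged:
On the way, in this order (a step that is already met when the one before it is completed fails the run):
1. the clean cassette lies flat on the sill, nose towards the slot and in front of or partly in the mouth, let go (x of clean_center in the frame of mouth between -0.17 and 0.03 m and y of clean_center in the frame of mouth between -0.025 and 0.025 m and z of clean_center in the frame of mouth between 0.02 and 0.03 m and x of clean_bar in the frame of mouth below -0.1 m and angle between the x axis of clean_center and the x axis of mouth, either way round below 0.2 rad and contact force between the fingers and clean below 0.2 N), for 0.2 s.
2. it is taken by the bar handle before it is home (horizontal distance between the grasp point and clean_bar below 0.045 m and contact force between the fingers and clean above 0.5 N and x of clean_center in the frame of mouth below 0.06 m), for 0.1 s.
At the end, for the whole second after the job is handed in: The clean cassette is in the slot nose first, on the slot floor, square to within 0.05 rad, its face plate within 4 mm of the mouth's rim, at rest and let go; the dirty cassette and the other things stand within 30 mm of where they were (x of clean_bar in the frame of mouth below -0.05 m and x of clean_center in the frame of mouth between 0.081 and 0.088 m and y of clean_center in the frame of mouth between -0.005 and 0.005 m and z of clean_center in the frame of mouth between 0.02 and 0.03 m and angle between the x axis of clean_center and the x axis of mouth, either way round below 0.05 rad and contact force between the fingers and clean below 0.2 N and linear speed of clean below 0.01 m/s); the robot touches nothing.
It fails at once if the cassette is forced: more than 60 N between it and the extractor (contact force between clean and extractor above 60 N).
It fails at once if the dirty cassette or another thing on the bench is shifted by more than 30 mm (distance of any of spent, brush, hammer, paste, coupon from where it was at the start of the episode above 0.03 m).
It also fails if it takes over 58 s, if anything falls off the work surface, if the arm or the gripper's body presses on something with over 40 N, if the wrist force passes 120 N, or if a joint passes its speed limit or range.

### The arm

A 6-joint arm with a two-finger parallel gripper is mounted at the origin on the work surface. World frame = base frame: x ahead of the robot, y to its left, z up, the work surface at z = 0. Lengths are in m, angles in rad, forces in N, time in s.
With the tool pointing down it reaches from about 0.225 to 0.875 m from the base axis. Payload 3.4 kg.
Tool frame: the origin (TCP) lies at the very end of the fingers, on their centre line; the grasp point (between the pads) lies 19 mm behind it; x points along the fingers, z is the direction in which the jaws open and shut, and the axes are right-handed (so a half turn about x gives the same grasp; the last joint's range is limited). The gripper opens to 85 mm and grips with 20 to 120 N. Pads are 22 mm wide; open, the fingers measure 114 mm over their backs; the gripper's body (76 mm by 85 mm) begins 54 mm behind the grasp point. The pads swing forward as they close: fully open they stand 13 mm farther back than shut.
Start: joints at [1.034, 0.276, 1.505, -0, 1.361, -0.121], TCP at [0.232, 0.526, 0.231] pointing down, gripper open.
Joint ranges: [-2.89, 2.89], [-0.75, 2.08], [0.22, 2.7], [-1.18, 4.32], [0.11, 2.71], [-2.7, 2.7]. Speed limits (rad/s): [2.57, 2.57, 3.14, 3.14, 3.14, 3.14].

### API

Orientations are given as a unit quaternion [w, x, y, z].
In Python, from rig import manip, viewer, finder gives the robot as it stands.
- The arm moves only by the tool move_arm, never from a script. Its argument "rows" is a list of rows, each a list of 3 entries, a list of its own where there are three numbers: the shift along the tool's x, y, z in mm, then the turn about the tool's x in rad, then the finger opening in mm, from 0 to 85.4. A call has 1 to 8 rows; each row is the pose to reach, as a shift and turn from the pose measured when the call began, along the tool's axes at that moment; what a row does not reach only later rows make up. A row lasts 1/12 s, in which the tool goes at most 41.7 mm and 7.16 degrees, less where a joint would pass 70% of its speed; a pose out of reach is approached as far as the arm can. A call with a gripper value outside its range is refused whole. The fingers move at their own pace and stop on an object; "force" is the grip in N (left out, the last holds). Time passes only in rows, so rows that repeat a pose let the fingers close. It gives the time, the measured TCP pose, the force and the opening at its end, in the units of the state.
- manip.get_state(): the state, without advancing time (a new reading comes with each control period).
- viewer.get_image(name): name is "scene" or "top" or "wrist"; returns the picture (480x640x3 uint8, red, green, blue); there is no depth.
- viewer.get_calibration(name): a dict with "mtx" (3x3 intrinsics, pixels), "R" (3x3) and "t" (3): a world point X has camera coordinates R X + t. Camera axes: x right, y down, z forward; pixel columns grow to the right and rows downward; lengths in m; the calibration is good to about 2 mm. A picture is of the moment at which its call begins: read the wrist's pose just before it. get_calibration takes no time and is no camera call; for the wrist camera it gives the pose at the moment of the call.
- manip.sign_off(): hands the job in, once; it reports no verdict.
Trained networks look in the newest picture that a camera, given by its name, has taken for a name from the list of things; names that differ only in an ending like _2 or _b are one class to them, and where a whole thing is asked for, a point or a joint stands for the part that bears it (a point fixed in the world has none). Each returns a list of dicts, best first, with "score" (0 to 1); they miss things now and then, are a little off and sometimes report something else, mostly with a low value. They report only what shows in the picture. A call takes as long as a camera call.
- finder.look_for(target, camera): "centre" ([column, row] in pixels, amid what is visible of it).
- finder.trace(target, camera): "mask" (480x640 bool, what is visible of it) and "centre" ([column, row] in pixels, amid what is visible of it).
The state is a dict: "clock": time; "qpos": joint angles; "qd": joint speeds; "effort": joint torques, N m; "position": TCP position; "ee_rot": TCP orientation; "contact_force": force on the tool from outside, world axes, zero at the start; "moment": the same for the moment, N m; "width": finger opening in m.
Only numpy, scipy, OpenCV 4.12 (cv2) and the standard library are available. Lean on these libraries where they do the work, as an engineer would, in place of code of your own. Each camera call takes 0.05 s, during which the arm holds its last target.

## Working session

There is one attempt and no reset: what is moved stays moved. The work goes in short steps, Python scripts to look and compute and a tool call to move; the robot and the scene stay as the last step left them, time stands still between calls to the robot, and variables do not carry over. Pictures are saved under pics/ and viewed, and the job is handed in when it is done.

Besides the shell and the picture viewer there is one more tool, called after "Emit:" as a command line: name --argument value ..., lists and objects as JSON in quotes. move_arm: Moves the arm, as the interface text tells. Its arguments: {"type":"object","properties":{"rows":{"type":"array"},"force":{"type":"number"}},"required":["rows"]}

```bash
ls; mkdir -p pics; cat > h.py <<'E'
from rig import manip, viewer, finder
import numpy as np, cv2
def save(n,f):
    im=viewer.get_image(n); cv2.imwrite('pics/'+f,im[:,:,::-1]); return im
def ray(cal,px):
    K,R,t=np.array(cal['mtx']),np.array(cal['R']),np.array(cal['t'])
    d=R.T@np.linalg.inv(K)@np.array([px[0],px[1],1.]); return -R.T@t,d
def onz(cal,px,z):
    o,d=ray(cal,px); return o+d*(z-o[2])/d[2]
def proj(cal,X):
    p=np.array(cal['mtx'])@(np.array(cal['R'])@np.array(X)+np.array(cal['t'])); return p[:2]/p[2]
E
python3 - <<'E'
from h import *
np.set_printoptions(precision=4,suppress=True)
for n in ['scene','top']:
    save(n,n+'0.png'); c=viewer.get_calibration(n); print(n,c)
    for t in ['clean_center','clean_bar','mouth','sill','guides']:
        print(t,[(round(r['score'],2),np.round(r['centre'],1)) for r in finder.look_for(t,n)][:3])
print(manip.get_state())
E
```

```text
pics
scene {'mtx': array([[584.7569,   0.    , 324.5231],
       [  0.    , 584.7569, 248.3217],
       [  0.    ,   0.    ,   1.    ]]), 'R': array([[ 0.8333,  0.5528, -0.0023],
       [ 0.3091, -0.4693, -0.8272],
       [-0.4584,  0.6885, -0.562 ]]), 't': array([-0.4318, -0.1388,  1.8621])}
clean_center [(0.61, array([324.5, 294.9]))]
clean_bar [(0.58, array([324. , 290.6]))]
mouth [(0.7, array([404.1, 194.5])), (0.63, array([284. , 367.8])), (0.33, array([252.2, 253.1]))]
sill []
guides [(0.82, array([397.5, 194.4]))]
top {'mtx': array([[574.4037,   0.    , 315.3148],
       [  0.    , 574.4037, 237.8154],
       [  0.    ,   0.    ,   1.    ]]), 'R': array([[-0.0181, -0.9997,  0.0174],
       [-0.998 ,  0.017 , -0.0612],
       [ 0.0609, -0.0185, -0.998 ]]), 't': array([-0.0528,  0.5667,  1.3015])}
clean_center [(0.62, array([358.4, 208.5])), (0.21, array([247.9, 155.4]))]
clean_bar [(0.86, array([360.9, 208.2]))]
mouth [(0.75, array([149.5, 230.9]))]
sill [(0.66, array([151.2, 229.4]))]
guides [(0.88, array([152.8, 230.8]))]
{'clock': 0.6, 'qpos': array([ 1.034 ,  0.2759,  1.5049,  0.    ,  1.3607, -0.121 ]), 'qd': array([ 0.0023,  0.001 ,  0.0006, -0.0011,  0.0012,  0.0015]), 'effort': array([ -0.0005, -41.6388, -24.599 ,  -0.0003,   0.0003,  -0.    ]), 'position': array([0.2323, 0.526 , 0.2313]), 'ee_rot': array([ 0.5925, -0.386 ,  0.5924,  0.3861]), 'contact_force': array([ 0.2655, -0.6744,  0.1458]), 'moment': array([0.0031, 0.0116, 0.0119]), 'width': 0.08538772215604302}
```

View pics/scene0.png

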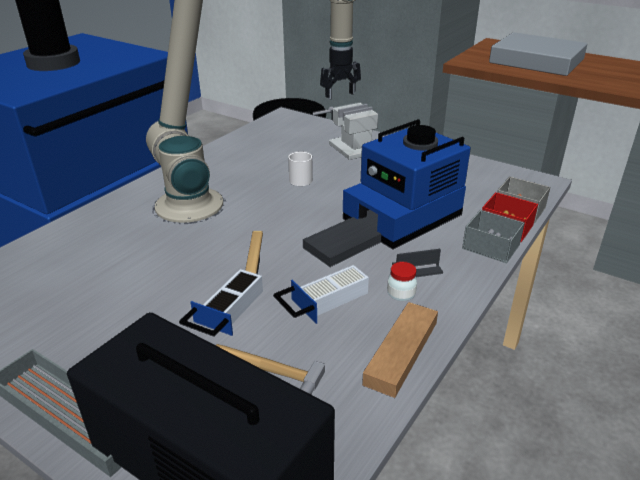

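View pics/top0.png

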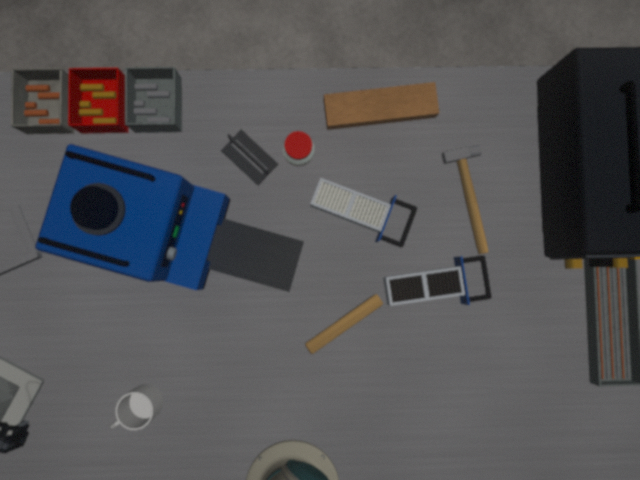

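```bash
python3 - <<'E'
from h import *
im=cv2.imread('pics/top0.png')
a=cv2.resize(im[165:305,190:320],None,fx=5,fy=5,interpolation=cv2.INTER_CUBIC)[:600]
cv2.imwrite('pics/cropA.png',cv2.resize(im[175:300,180:320],None,fx=4.7,fy=4.7,interpolation=cv2.INTER_CUBIC))
cv2.imwrite('pics/cropB.png',cv2.resize(im[165:260,300:430],None,fx=6,fy=6,interpolation=cv2.INTER_CUBIC))
E
```

```text
(no output)
```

View pics/cropA.png

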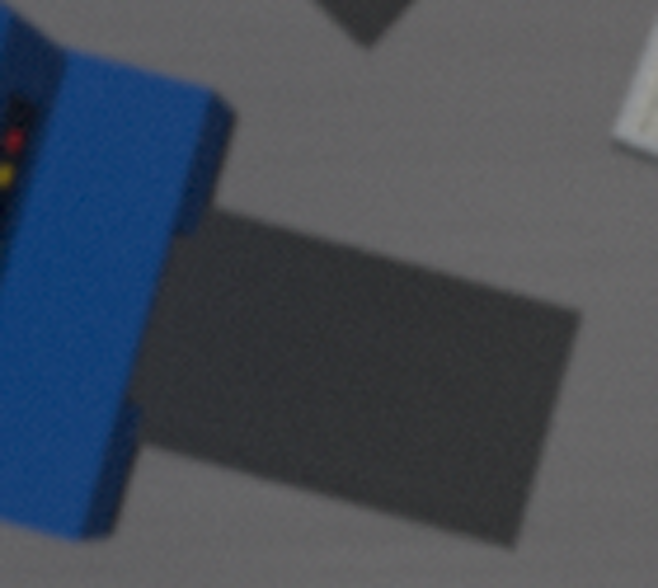

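View pics/cropB.png

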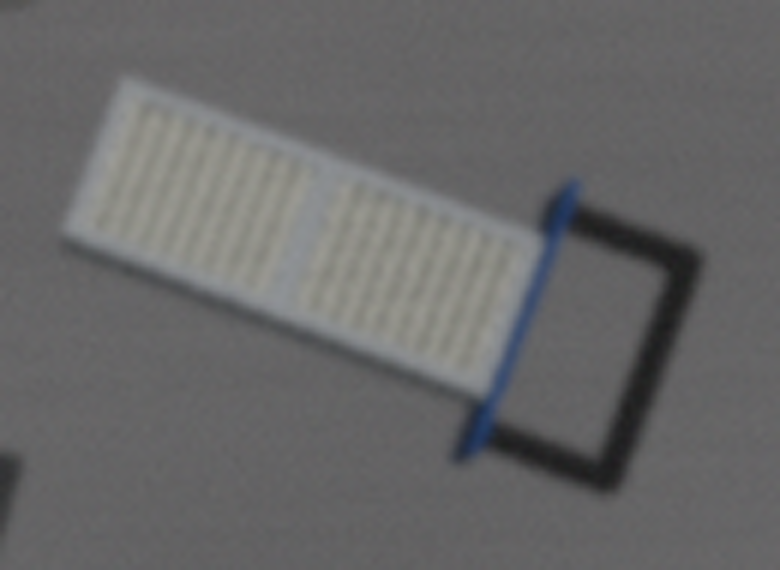

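```bash
cat > m.py <<'E'
from h import *
np.set_printoptions(precision=4,suppress=True)
c=viewer.get_calibration('top')
A=lambda u,v:((u+.5)/4.7-.5+180,(v+.5)/4.7-.5+175)
B=lambda u,v:((u+.5)/6-.5+300,(v+.5)/6-.5+165)
P=[onz(c,A(*p),.03) for p in [(581,312),(515,549),(225,210),(148,440)]]
d1=(P[2]-P[0])[:2];d2=(P[3]-P[1])[:2];d3=(P[0]-P[1])[:2]
print('sill yaw',[np.degrees(np.arctan2(*d[::-1])) for d in (d1,d2,[-d3[1],d3[0]])],np.linalg.norm(d3))
mid=(P[0]+P[1])[:2]/2
d=d1/np.linalg.norm(d1)+d2/np.linalg.norm(d2);d/=np.linalg.norm(d)
print('outer mid',mid,'mouth',mid+d*.19,d)
Q=[onz(c,B(*p),.05)[:2] for p in [(128,78),(68,228),(552,240),(495,392)]]
e1=Q[0]-Q[2];e2=Q[1]-Q[3]
print('len',np.linalg.norm(e1),np.linalg.norm(e2),'w',np.linalg.norm(Q[0]-Q[1]),np.linalg.norm(Q[2]-Q[3]))
print('yaw',[np.degrees(np.arctan2(*e[::-1])) for e in (e1,e2)],'centre',sum(Q)/4)
b=[onz(c,B(*p),.044)[:2] for p in [(688,258),(610,480)]];print('bar',sum(b)/2,np.linalg.norm(b[0]-b[1]))
from scipy.spatial.transform import Rotation as Rr
s=manip.get_state();q=s['ee_rot'];print(Rr.from_quat([*q[1:],q[0]]).as_matrix(),s['position'])
cw=viewer.get_calibration('wrist');R,t=cw['R'],cw['t'];print(cw['mtx'],-R.T@t,R)
E
python3 m.py
```

```text
sill yaw [np.float64(73.00421403983435), np.float64(72.45344804288654), np.float64(73.49850333129726)] 0.11850324900437845
outer mid [ 0.5014 -0.0181] mouth [0.5578 0.1634] [0.2969 0.9549]
len 0.17054116732808128 0.17134801769009575 w 0.061066708208808405 0.06131701699316183
yaw [np.float64(68.03894967804901), np.float64(67.95360556823866)] centre [ 0.6394 -0.1447]
bar [ 0.5872 -0.2717] 0.08924277062663245
[[ 0.     -0.9148  0.404 ]
 [ 0.0001  0.404   0.9148]
 [-1.      0.      0.0001]] [0.2323 0.526  0.2313]
[[385.4653   0.     315.3137]
 [  0.     385.4653 239.1247]
 [  0.       0.       1.    ]] [0.1676 0.5538 0.3736] [[ 0.4039  0.9148  0.0006]
 [ 0.8782 -0.3879  0.2797]
 [ 0.2561 -0.1125 -0.9601]]
```

Emit:
move_arm --rows '[[[0, -214, -316], 1.0, 85], [[0, -214, -316], 1.0, 85], [[0, -214, -316], 1.0, 85], [[0, -214, -316], 1.0, 85], [[0, -214, -316], 1.0, 85], [[0, -214, -316], 1.0, 85], [[0, -214, -316], 1.0, 85], [[0, -214, -316], 1.0, 85]]' --force 40

```text
clock: 1.27
position: [0.2915, 0.1963, 0.2316]
ee_rot: [0.706, -0.053, 0.705, 0.053]
contact_force: [1.4, -0.1, -0.1]
width: 0.0851
```

```bash
cat >> h.py <<'E'
from scipy.spatial.transform import Rotation as Rr
def go(x,y,z,jaw=None):
    """shift in tool mm and turn to bring TCP to xyz with jaw yaw deg"""
    s=manip.get_state();q=s['ee_rot'];R=Rr.from_quat([*q[1:],q[0]]).as_matrix()
    d=R.T@(np.array([x,y,z])-s['position'])*1000
    ya=np.degrees(np.arctan2(R[1,2],R[0,2]))
    tr=None if jaw is None else np.radians((ya-jaw+180)%360-180)
    print('t',s['clock'],'pos',np.round(s['position'],4),'jaw',round(ya,2),'tilt',np.round(R[:,0],4),'w',round(s['width']*1000,1),'F',np.round(s['contact_force'],1),'qpos',np.round(s['qpos'],2))
    print('shift',np.round(d,1),'turn',tr)
E
python3 -c "
from h import *
go(0.48,-0.02,0.25,-20)"
```

```text
t 1.2667 pos [0.2915 0.1963 0.2316] jaw 8.6 tilt [ 1.3e-03  3.0e-04 -1.0e+00] w 85.1 F [ 1.4 -0.1 -0.1] qpos [ 0.39 -0.07  1.91 -0.    1.3   0.24]
shift [ -18.3 -242.1  154. ] turn 0.49914510693413794
```

Emit:
move_arm --rows '[[[-18, -242, 154], 0.5, 85], [[-18, -242, 154], 0.5, 85], [[-18, -242, 154], 0.5, 85], [[-18, -242, 154], 0.5, 85], [[-18, -242, 154], 0.5, 85], [[-18, -242, 154], 0.5, 85], [[-18, -242, 154], 0.5, 85], [[-18, -242, 154], 0.5, 85]]'

```text
clock: 1.93
position: [0.4855, -0.0256, 0.2501]
ee_rot: [0.699, 0.124, 0.693, -0.126]
contact_force: [0.1, 1.5, 0.2]
width: 0.0849
```

```bash
python3 -c "
from h import *
c=viewer.get_calibration('wrist'); save('wrist','w1.png')
np.save('w1c.npy',c,allow_pickle=True)
go(0.639,-0.145,0.20,-22)"
```

```text
t 1.9833 pos [ 0.4825 -0.0228  0.2496] jaw -20.3 tilt [ 2.5e-03 -6.0e-04 -1.0e+00] w 85.3 F [-0.4  0.7  0.1] qpos [-0.19  0.12  1.66 -0.    1.36  0.16]
shift [ 50.1 -60.3 189.1] turn 0.029681900149875838
```

View pics/w1.png

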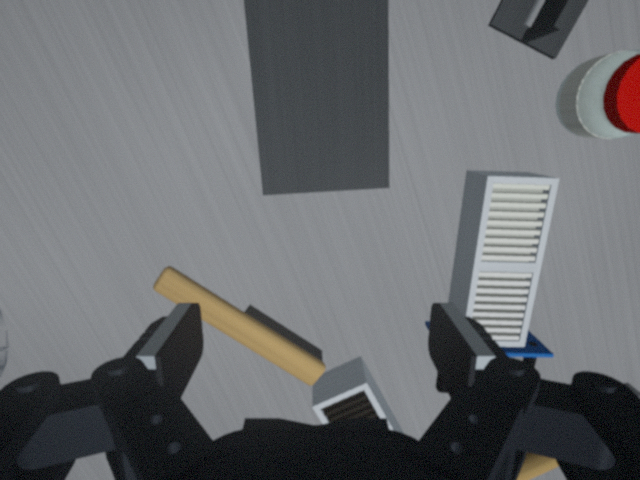

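Emit:
move_arm --rows '[[[-40, 70, 20], 0.05, 85], [[-40, 70, 20], 0.05, 85], [[-40, 70, 20], 0.05, 85], [[-40, 70, 20], 0.05, 85], [[-40, 70, 20], 0.05, 85]]'

```text
clock: 2.4
position: [0.5241, 0.0365, 0.2893]
ee_rot: [0.693, 0.141, 0.693, -0.142]
contact_force: [-0.2, 0.3, -0.6]
width: 0.0847
```

```bash
python3 -c "
from h import *
import pickle
c=viewer.get_calibration('wrist'); save('wrist','w2.png')
c2=viewer.get_calibration('wrist'); print(c['t']-c2['t'])
pickle.dump(c,open('w2.pkl','wb'))
go(0.639,-0.145,0.20,-22)
for t in ['mouth','sill','clean_center']: print(t,[(round(r['score'],2),np.round(r['centre'],1)) for r in finder.look_for(t,'wrist')][:2])
"
```

```text
[-4.36051697e-04  1.27620541e-04  2.69297607e-05]
t 2.45 pos [0.5238 0.0361 0.289 ] jaw -23.12 tilt [ 2.e-04 -9.e-04 -1.e+00] w 85.1 F [-0.7  0.2 -0.2] qpos [-0.06  0.17  1.5  -0.    1.47  0.34]
shift [  89.2 -121.3  177. ] turn -0.019477418379262666
mouth [(0.9, array([295.4,  80.1]))]
sill [(0.84, array([296. ,  79.7]))]
clean_center [(0.68, array([465.6, 275.9]))]
```

View pics/w2.png

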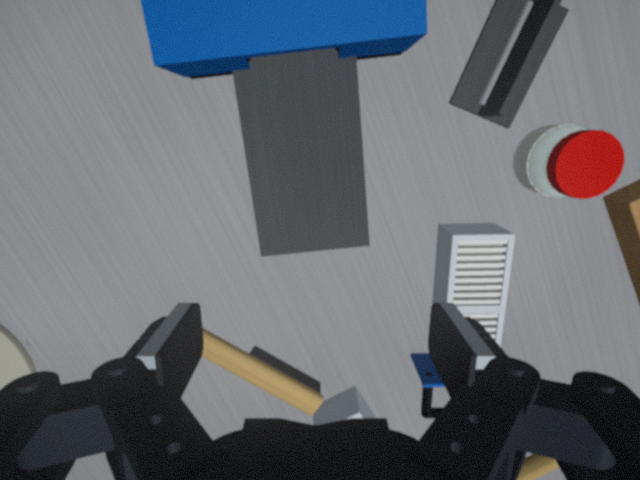

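```bash
python3 - <<'E'
from h import *
im=cv2.imread('pics/w2.png')
cv2.imwrite('pics/w2a.png',cv2.resize(im[25:95,140:440],None,fx=2.6,fy=2.6*2,interpolation=cv2.INTER_CUBIC))
cv2.imwrite('pics/w2b.png',cv2.resize(im[40:265,215:385],None,fx=2.6,fy=2.6,interpolation=cv2.INTER_CUBIC))
E
```

```text
(no output)
```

View pics/w2a.png

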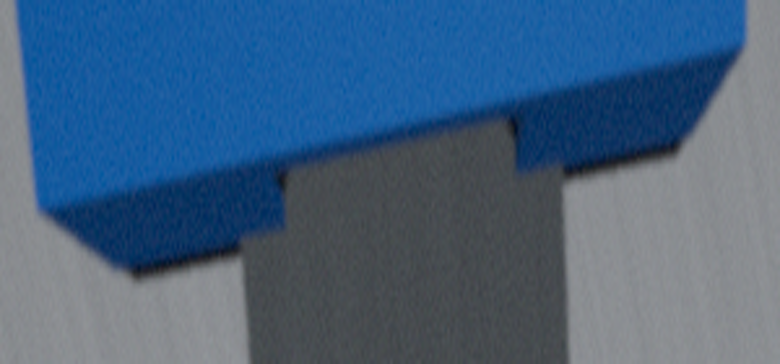

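View pics/w2b.png

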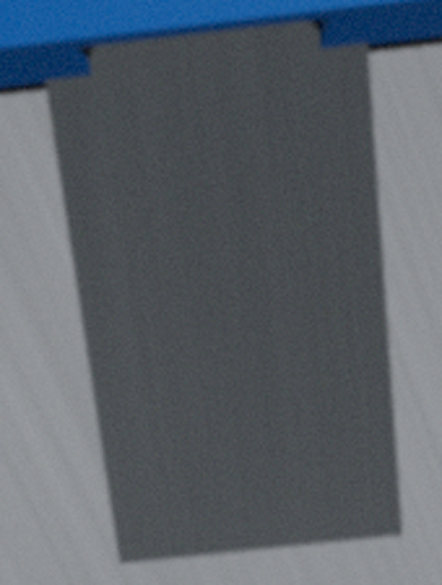

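```bash
cat > fitm.py <<'E'
from h import *
import pickle
from scipy.optimize import least_squares
c=pickle.load(open('w2.pkl','rb')); ct=viewer.get_calibration('top')
a=lambda u,v:((u+.5)/2.6-.5+140,(v+.5)/5.2-.5+25)
b=lambda u,v:((u+.5)/2.6-.5+215,(v+.5)/2.6-.5+40)
A=lambda u,v:((u+.5)/4.7-.5+180,(v+.5)/4.7-.5+175)
W=[(a(287,232),(0,.0435,0)),(a(517,175),(0,-.0435,0)),(a(242,240),(0,.06,0)),(a(565,168),(0,-.06,0)),(b(120,561),(-.19,.06,0)),(b(400,534),(-.19,-.06,0)),(a(38,210),(0,None,.07)),(a(744,48),(0,None,.07))]
T=[(A(581,312),(-.19,-.06,0)),(A(515,549),(-.19,.06,0))]
def fit(sets):
    def loc(p,X,):
        cs,sn=np.cos(p[2]),np.sin(p[2])
        return np.array([p[0]+cs*X[0]-sn*X[1],p[1]+sn*X[0]+cs*X[1],.03+X[2]])
    def res(p,full=False):
        o=[]
        for cal,pts in sets:
            for px,X in pts:
                w=onz(cal,px,.03+X[2])[:2]-p[:2]
                cs,sn=np.cos(p[2]),np.sin(p[2]); l=[cs*w[0]+sn*w[1],-sn*w[0]+cs*w[1]]
                o.append((l[0]-X[0])*1000)
                o.append(0 if X[1] is None else (l[1]-X[1])*1000)
        return np.array(o)
    s=least_squares(res,[.558,.163,1.27],loss='soft_l1',x_scale=[.01,.01,.01])
    print(np.round(s.x,4),np.degrees(s.x[2]),np.round(res(s.x),1).reshape(-1,2).tolist())
fit([(c,W)]);fit([(ct,T)]);fit([(c,W[:6]),(ct,T)])
E
python3 fitm.py
```

```text
[0.5569 0.1624 1.2712] 72.8355236195115 [[-0.7, -0.6], [0.2, 1.0], [-0.4, -0.3], [-0.5, -0.1], [1.2, -0.5], [0.9, 1.0], [-0.2, 0.0], [0.0, 0.0]]
[0.5554 0.1641 1.2828] 73.49850353529214 [[-0.0, 0.7], [0.0, -0.7]]
[0.557  0.1628 1.2718] 72.8692043791286 [[-1.0, -0.6], [-0.2, 1.0], [-0.7, -0.3], [-0.9, -0.1], [0.9, -0.4], [0.5, 1.2], [1.5, 0.6], [0.2, -0.9]]
```

Emit:
move_arm --rows '[[[40, -121, 177], -0.02, 85], [[100, -121, 177], -0.02, 85], [[150, -121, 177], -0.02, 85], [[180, -121, 177], -0.02, 85], [[180, -121, 177], -0.02, 85], [[180, -121, 177], -0.02, 85], [[180, -121, 177], -0.02, 85], [[180, -121, 177], -0.02, 85]]'

```text
clock: 3.27
position: [0.6372, -0.1492, 0.1018]
ee_rot: [0.691, 0.136, 0.697, -0.137]
contact_force: [-0.4, -0.1, -0.3]
width: 0.0851
```

```bash
python3 -c "
from h import *
import pickle
c=viewer.get_calibration('wrist'); save('wrist','w3.png')
pickle.dump(c,open('w3.pkl','wb'))
go(0.6394,-0.1447,0.014,-22)
"
```

```text
t 3.3167 pos [ 0.6371 -0.1473  0.1048] jaw -22.25 tilt [-0.007   0.0016 -1.    ] w 84.8 F [-0.2  0.2 -0.1] qpos [-0.33  0.48  1.5  -0.    1.16  0.06]
shift [90.7  3.4  1.8] turn -0.004311530616411906
```

View pics/w3.png

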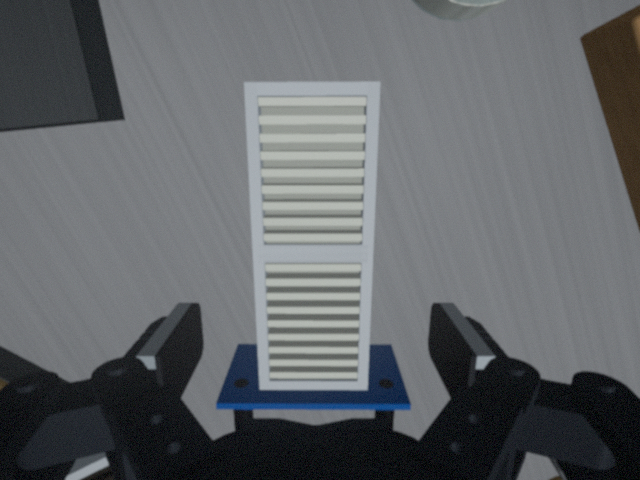

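```bash
python3 -c "
from h import *
import pickle
c=pickle.load(open('w3.pkl','rb'))
Q=[onz(c,p,.05)[:2] for p in [(245,83),(380,83),(368,390),(259,390)]]
e1=Q[0]-Q[3];e2=Q[1]-Q[2]
print(np.linalg.norm(e1),np.linalg.norm(e2),np.linalg.norm(Q[0]-Q[1]),np.linalg.norm(Q[2]-Q[3]),[np.degrees(np.arctan2(*e[::-1])) for e in (e1,e2)],sum(Q)/4)
x,y=sum(Q)/4
go(x,y,.014,-22)
"
```

```text
0.16958662072249633 0.16912825243944393 0.06324137640691137 0.06456276434183739 [np.float64(67.59333091708315), np.float64(68.0401664172334)] [ 0.63827128 -0.14397273]
t 3.3167 pos [ 0.6371 -0.1473  0.1048] jaw -22.25 tilt [-0.007   0.0016 -1.    ] w 84.8 F [-0.2  0.2 -0.1] qpos [-0.33  0.48  1.5  -0.    1.16  0.06]
shift [90.8  3.7  0.4] turn -0.004311530616411906
```

Emit:
move_arm --rows '[[[35, 4, 0], 0, 85], [[65, 4, 0], 0, 85], [[88, 4, 0], 0, 85], [[91, 4, 0], 0, 85], [[91, 4, 0], 0, 40], [[91, 4, 0], 0, 40], [[91, 4, 0], 0, 40], [[91, 4, 0], 0, 40]]' --force 45

```text
clock: 3.98
position: [0.6391, -0.1435, 0.0162]
ee_rot: [0.692, 0.136, 0.695, -0.136]
contact_force: [-1.0, 1.2, 2.8]
width: 0.0633
```

Emit:
move_arm --rows '[[[0, 0, 0], 0, 40], [[0, 0, 0], 0, 40]]'

```text
clock: 4.15
position: [0.6396, -0.1436, 0.017]
ee_rot: [0.693, 0.136, 0.695, -0.136]
contact_force: [-0.2, -0.1, -5.9]
width: 0.0635
```

```bash
python3 -c "
from h import *
go(0.6394,-0.1447,0.014,-22)
"
```

```text
t 4.15 pos [ 0.6396 -0.1436  0.017 ] jaw -22.23 tilt [-2.1e-03  3.0e-04 -1.0e+00] w 63.5 F [-0.2 -0.1 -5.9] qpos [-0.33  0.57  1.6  -0.    0.98  0.06]
shift [ 3.  -1.1  0.2] turn -0.004082056804223506
```

Emit:
move_arm --rows '[[[-30, 0, 0], 0, 40], [[-60, 0, 0], 0, 40], [[-90, 0, 0], 0, 40], [[-100, 0, 0], 0, 40], [[-100, 0, 0], 0, 40]]'

```text
clock: 4.57
position: [0.642, -0.1443, 0.1202]
ee_rot: [0.696, 0.136, 0.692, -0.137]
contact_force: [0.6, 0.1, -5.9]
width: 0.0634
```

```bash
python3 -c "
from h import *
save('wrist','w4.png')
go(0.528,0.067,0.117,-17.15)
"
```

```text
t 4.6167 pos [ 0.6403 -0.1438  0.1176] jaw -22.24 tilt [ 0.e+00 -4.e-04 -1.e+00] w 63.3 F [-0.8  0.4 -5.1] qpos [-0.33  0.47  1.49 -0.    1.18  0.06]
shift [   0.5  152.6 -183.7] turn -0.0887878388763157
```

View pics/w4.png

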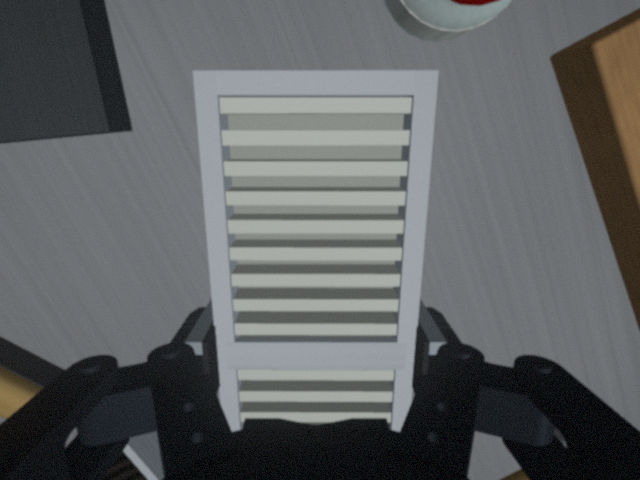

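Emit:
move_arm --rows '[[[0, 20, -23], -0.09, 40], [[0, 46, -53], -0.09, 40], [[0, 72, -82], -0.09, 40], [[0, 98, -112], -0.09, 40], [[0, 124, -142], -0.09, 40], [[0, 147, -168], -0.09, 40], [[0, 162, -185], -0.09, 40], [[0, 162, -185], -0.09, 40]]'

```text
clock: 5.28
position: [0.5245, 0.0804, 0.1146]
ee_rot: [0.696, 0.104, 0.703, -0.103]
contact_force: [0.1, 0.2, -5.7]
width: 0.0633
```

Emit:
move_arm --rows '[[[0, 0, 0], 0, 40]]'

```text
clock: 5.37
position: [0.5233, 0.0811, 0.1129]
ee_rot: [0.695, 0.103, 0.704, -0.103]
contact_force: [1.5, -0.5, -5.4]
width: 0.0632
```

```bash
python3 -c "
from h import *
import pickle
c=viewer.get_calibration('wrist');save('wrist','w5.png');pickle.dump(c,open('w5.pkl','wb'))
go(0.5305,0.0765,0.048,-17.15)
"
```

```text
t 5.4167 pos [0.5217 0.0813 0.1122] jaw -16.81 tilt [-0.0153  0.0028 -0.9999] w 63.1 F [-1.2  0.4 -6.3] qpos [0.02 0.31 1.78 0.   1.07 0.31]
shift [64.1 -2.  10.8] turn 0.005899412335099771
```

View pics/w5.png

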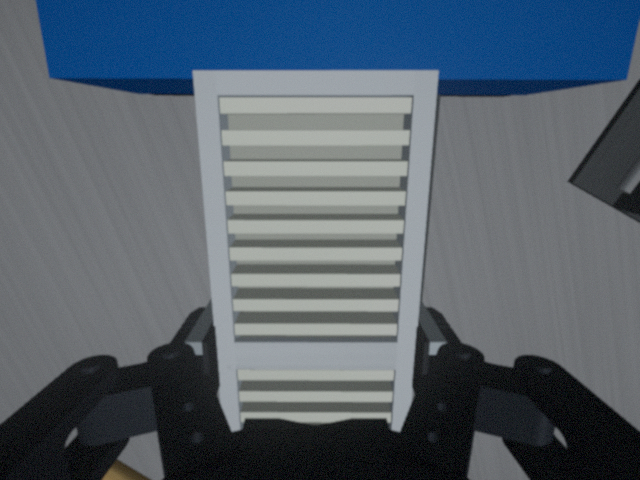

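Emit:
move_arm --rows '[[[10, -1, 5], 0.005, 40], [[30, -2, 10], 0.005, 40], [[30, -2, 10], 0.005, 40], [[30, -2, 10], 0.005, 40], [[30, -2, 10], 0.005, 40]]'

```text
clock: 5.83
position: [0.5305, 0.0759, 0.0816]
ee_rot: [0.693, 0.106, 0.705, -0.105]
contact_force: [0.1, 0.2, -5.4]
width: 0.0635
```

```bash
python3 -c "
from h import *
go(0.5305,0.0765,0.048,-17.15)
"
```

```text
t 5.8333 pos [0.5305 0.0759 0.0816] jaw -17.18 tilt [-0.0164  0.0028 -0.9999] w 63.5 F [ 0.1  0.2 -5.4] qpos [0.01 0.35 1.8  0.   1.01 0.31]
shift [33.6  0.7  0.4] turn -0.0005001912732217702
```

Emit:
move_arm --rows '[[[15, 1, 0], 0, 40], [[27, 1, 0], 0, 40], [[30, 1, 0], 0, 40], [[32, 1, 0], 0, 40], [[33, 1, 0], 0, 40], [[33, 1, 0], 0, 40]]'

```text
clock: 6.33
position: [0.5308, 0.0768, 0.0493]
ee_rot: [0.694, 0.106, 0.705, -0.105]
contact_force: [-0.2, -0.8, -5.5]
width: 0.0635
```

```bash
python3 -c "
from h import *
go(0.5305,0.0765,0.046,-17.15)
"
```

```text
t 6.3333 pos [0.5308 0.0768 0.0493] jaw -17.19 tilt [-0.0151  0.0028 -0.9999] w 63.5 F [-0.2 -0.8 -5.5] qpos [0.01 0.39 1.84 0.   0.93 0.31]
shift [ 3.3 -0.4 -0.1] turn -0.0006137278172012384
```

Emit:
move_arm --rows '[[[1, 0, 0], 0, 40], [[2, 0, 0], 0, 40], [[3, 0, 0], 0, 40], [[3, 0, 0], 0, 40]]'

```text
clock: 6.67
position: [0.5311, 0.0769, 0.0465]
ee_rot: [0.694, 0.106, 0.704, -0.105]
contact_force: [0.4, 0.8, -4.1]
width: 0.0634
```

Emit:
move_arm --rows '[[[1, 0, 0], 0, 40], [[2, 0, 0], 0, 40], [[2, 0, 0], 0, 40]]'

```text
clock: 6.92
position: [0.5311, 0.0769, 0.0464]
ee_rot: [0.694, 0.106, 0.704, -0.105]
contact_force: [-4.7, -1.3, 8.5]
width: 0.0634
```

Emit:
move_arm --rows '[[[-1, 0, 0], 0, 40], [[-1, 0, 0], 0, 85], [[-1, 0, 0], 0, 85], [[-1, 0, 0], 0, 85], [[-1, 0, 0], 0, 85], [[-1, 0, 0], 0, 85], [[-1, 0, 0], 0, 85]]'

```text
clock: 7.5
position: [0.5312, 0.0769, 0.0473]
ee_rot: [0.694, 0.106, 0.704, -0.105]
contact_force: [-0.2, 0.4, 0.4]
width: 0.0854
```

```bash
python3 -c "
from h import *
go(0.5305,0.0765,0.15,-17.15)
"
```

```text
t 7.5 pos [0.5312 0.0769 0.0473] jaw -17.17 tilt [-0.0134  0.0026 -0.9999] w 85.4 F [-0.2  0.4  0.4] qpos [0.01 0.39 1.84 0.   0.92 0.31]
shift [-102.7   -0.7   -1.9] turn -0.000335118362035329
```

Emit:
move_arm --rows '[[[-20, 0, 0], 0, 85], [[-60, 0, 0], 0, 85], [[-100, 0, 0], 0, 85], [[-130, -10, 0], 0, 85], [[-140, -20, 0], 0, 85], [[-140, -20, 0], 0, 85], [[-140, -20, 0], 0, 85]]'

```text
clock: 8.08
position: [0.5266, 0.0571, 0.1869]
ee_rot: [0.694, 0.106, 0.704, -0.106]
contact_force: [-0.3, -0.3, -0.9]
width: 0.0849
```

```bash
python3 -c "
from h import *
import pickle
c=viewer.get_calibration('wrist');save('wrist','w6.png');pickle.dump(c,open('w6.pkl','wb'));save('top','top6.png')
go(0.5305,0.0765,0.15,-17.15)
im=cv2.imread('pics/top6.png'); cv2.imwrite('pics/top6c.png',cv2.resize(im[190:310,190:330],None,fx=5,fy=5,interpolation=cv2.INTER_CUBIC))
"
```

```text
t 8.1833 pos [0.5258 0.0576 0.1852] jaw -17.19 tilt [-0.0174  0.0031 -0.9998] w 84.8 F [0.1 0.1 0.1] qpos [-0.02  0.25  1.66  0.    1.25  0.27]
shift [35.2 19.5 -0.4] turn -0.0007104003342501039
```

View pics/w6.png

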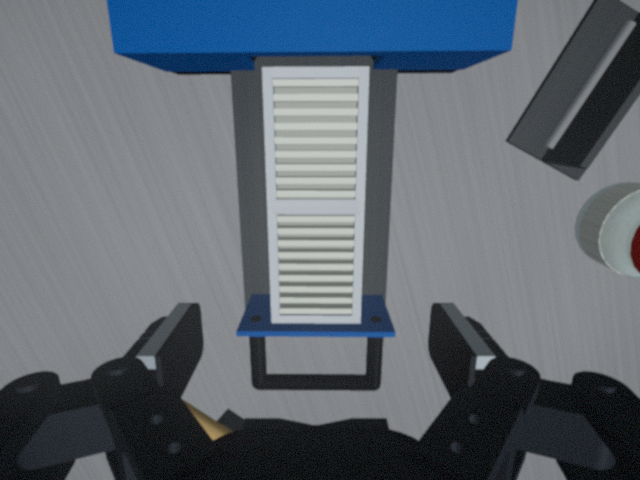

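View pics/top6c.png

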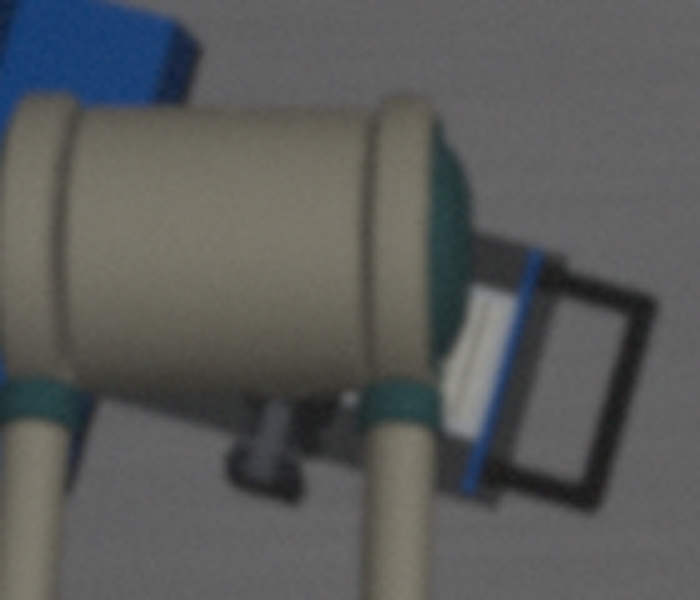

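```bash
python3 - <<'E'
from h import *
im=cv2.imread('pics/w6.png')
cv2.imwrite('pics/w6a.png',cv2.resize(im[35:115,215:415],None,fx=4,fy=4,interpolation=cv2.INTER_CUBIC))
cv2.imwrite('pics/w6b.png',cv2.resize(im[270:400,225:410],None,fx=4,fy=4,interpolation=cv2.INTER_CUBIC))
E
```

```text
(no output)
```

View pics/w6a.png

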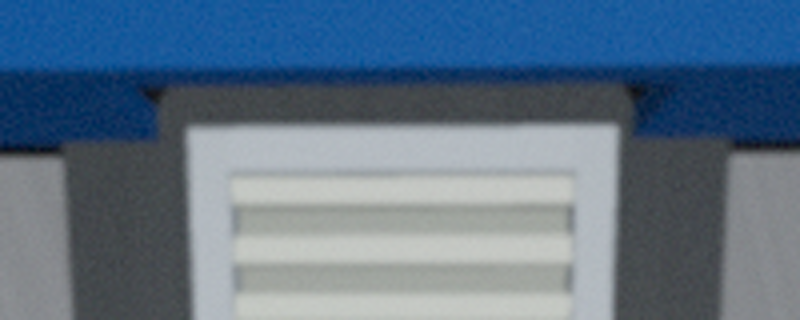

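View pics/w6b.png

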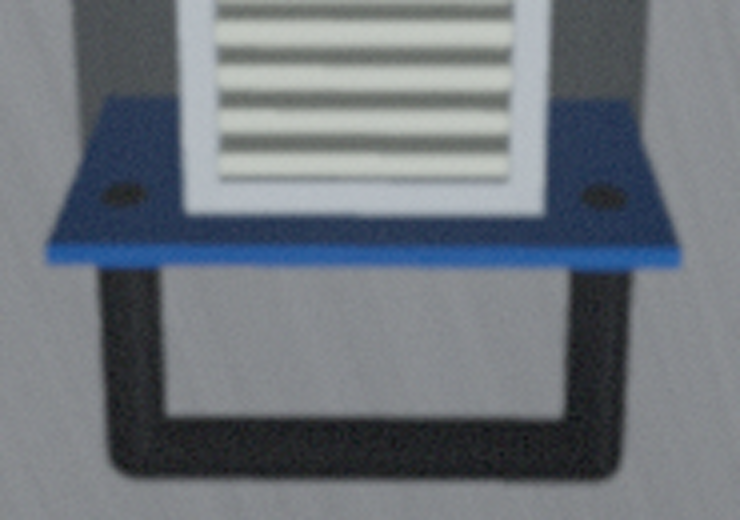

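```bash
cat > f6.py <<'E'
from h import *
import pickle
c=pickle.load(open('w6.pkl','rb'))
a=lambda u,v:((u+.5)/4-.5+215,(v+.5)/4-.5+35)
b=lambda u,v:((u+.5)/4-.5+225,(v+.5)/4-.5+270)
yaw=np.radians(72.85);m=np.array([.557,.1625]);ex=np.array([np.cos(yaw),np.sin(yaw)]);ey=np.array([-ex[1],ex[0]])
def L(px,z):
    w=onz(c,px,z)[:2]-m;return np.round(1000*np.array([w@ex,w@ey]),1)
print('sill/mouth'); 
for p in [(63,143),(158,138),(636,135),(729,137)]: print(L(a(*p),.03))
for p in [(75,300),(722,300)]: print('edge',L(a(*p),.03))
for p in [(78,60),(643,60)]: print('edge',L(b(*p),.03))
print('nose',L(a(187,127),.08),L(a(620,123),.08),'rear',L(b(183,214),.08),L(b(546,214),.08))
print('bar',L(b(110,447),.074),L(b(622,447),.074),'plate top',L(b(48,255),.092),L(b(680,255),.092))
E
python3 f6.py
```

```text
sill/mouth
[-0.4 60.4]
[ 0.4 43.2]
[  0.6 -42.3]
[  0.2 -58.9]
edge [-27.1  59.8]
edge [-27.4 -59.2]
edge [-166.5   59.3]
edge [-165.9  -58.9]
nose [-4.7 30.8] [ -4.4 -33.6] rear [-175.    31.3] [-174.6  -34. ]
bar [-228.6   48. ] [-227.7  -50.9] plate top [-176.5   53.2] [-175.8  -55.8]
```

```bash
cat > bar.py <<'E'
from h import *
import sys
yaw=np.radians(72.85);m=np.array([.557,.1625]);ex=np.array([np.cos(yaw),np.sin(yaw)]);ey=np.array([-ex[1],ex[0]])
def mf(p): w=np.array(p[:2])-m; return np.round(1000*np.array([w@ex,w@ey]),1)
def gom(x,y,z):
    w=m+ex*x/1000+ey*y/1000; go(w[0],w[1],z,72.85)
    print('tcp in mouth frame',mf(manip.get_state()['position']))
if __name__=='__main__': gom(float(sys.argv[1]),float(sys.argv[2]),float(sys.argv[3]))
E
python3 bar.py -228.5 -1.4 0.15
```

```text
t 8.1833 pos [0.5258 0.0576 0.1852] jaw -17.19 tilt [-0.0174  0.0031 -0.9998] w 84.8 F [0.1 0.1 0.1] qpos [-0.02  0.25  1.66  0.    1.25  0.27]
shift [  35.4 -119.     1. ] turn -1.5715067271291467
tcp in mouth frame [-109.5   -1.1]
```

Emit:
move_arm --rows '[[[10, -30, 0], -0.12, 60], [[20, -60, 0], -0.24, 40], [[30, -90, 0], -0.36, 36], [[30, -119, 0], -0.48, 36], [[30, -119, 0], -0.6, 36], [[30, -119, 0], -0.72, 36], [[30, -119, 0], -0.84, 36], [[30, -119, 0], -0.96, 36]]'

```text
clock: 8.85
position: [0.4888, -0.0556, 0.1532]
ee_rot: [0.662, -0.227, 0.675, 0.235]
contact_force: [-0.1, 0.7, 0.1]
width: 0.0359
```

```bash
python3 bar.py -228.5 -1.4 0.15
```

```text
t 8.85 pos [ 0.4888 -0.0556  0.1532] jaw 38.13 tilt [-0.0219  0.0047 -0.9998] w 35.9 F [-0.1  0.7  0.1] qpos [-0.25  0.22  1.79 -0.    1.16 -0.92]
shift [ 3.1 -1.9  1.4] turn -0.6059994556940763
tcp in mouth frame [-228.5    0.9]
```

Emit:
move_arm --rows '[[[3, -2, 1], -0.12, 36], [[3, -2, 1], -0.24, 36], [[3, -2, 1], -0.36, 36], [[3, -2, 1], -0.48, 36], [[3, -2, 1], -0.6, 36], [[3, -2, 1], -0.606, 36], [[3, -2, 1], -0.606, 36], [[3, -2, 1], -0.606, 36]]'

```text
clock: 9.52
position: [0.4902, -0.0562, 0.149]
ee_rot: [0.564, -0.413, 0.575, 0.426]
contact_force: [-0.4, -0.1, 0.2]
width: 0.0358
```

```bash
python3 bar.py -228.5 -1.4 0.055
python3 - <<'E'
from h import *
import pickle
c=viewer.get_calibration('wrist');save('wrist','w7.png');pickle.dump(c,open('w7.pkl','wb'));save('scene','s7.png')
im=cv2.imread('pics/s7.png'); cv2.imwrite('pics/s7c.png',cv2.resize(im[150:330,230:480],None,fx=3.2,fy=3.2))
E
```

```text
t 9.5167 pos [ 0.4902 -0.0562  0.149 ] jaw 72.71 tilt [-0.0241  0.0054 -0.9997] w 35.8 F [-0.4 -0.1  0.2] qpos [-0.25  0.23  1.79 -0.    1.15 -1.52]
shift [94.  -3.1  0.4] turn -0.002418129588073329
tcp in mouth frame [-228.7   -0.6]
```

View pics/w7.png

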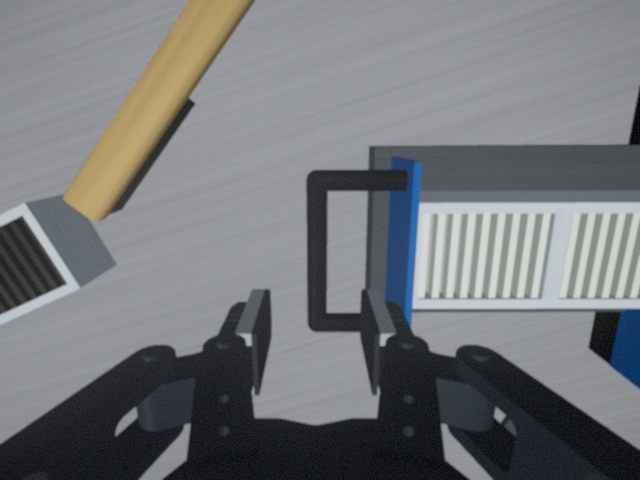

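View pics/s7c.png

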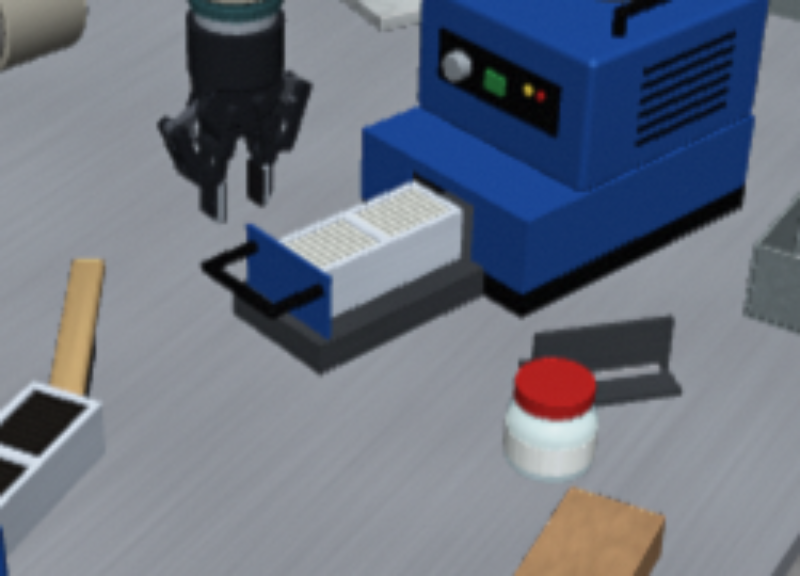

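Emit:
move_arm --rows '[[[30, -1, 0], 0, 36], [[60, -2, 0], 0, 36], [[80, -3, 0], 0, 36], [[89, -3, 0], 0, 36], [[89, -3, 0], 0, 36], [[89, -3, 0], 0, 36]]'

```text
clock: 10.12
position: [0.4916, -0.0569, 0.0607]
ee_rot: [0.564, -0.413, 0.575, 0.425]
contact_force: [-0.8, -0.1, -0.7]
width: 0.036
```

```bash
python3 bar.py -228.5 -1.4 0.06
python3 - <<'E'
from h import *
import pickle
c=viewer.get_calibration('wrist');save('wrist','w8.png');pickle.dump(c,open('w8.pkl','wb'));save('scene','s8.png')
im=cv2.imread('pics/s8.png'); cv2.imwrite('pics/s8c.png',cv2.resize(im[150:330,230:480],None,fx=3.2,fy=3.2))
E
```

```text
t 10.1167 pos [ 0.4916 -0.0569  0.0607] jaw 72.73 tilt [-0.023   0.005  -0.9997] w 36.0 F [-0.8 -0.1 -0.7] qpos [-0.26  0.33  1.9  -0.    0.93 -1.52]
shift [0.7 0.8 0.4] turn -0.002013823611313396
tcp in mouth frame [-228.9   -2.2]
```

View pics/w8.png

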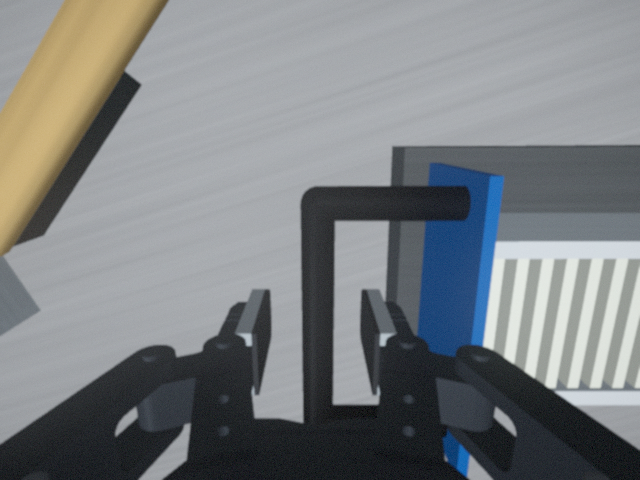

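View pics/s8c.png

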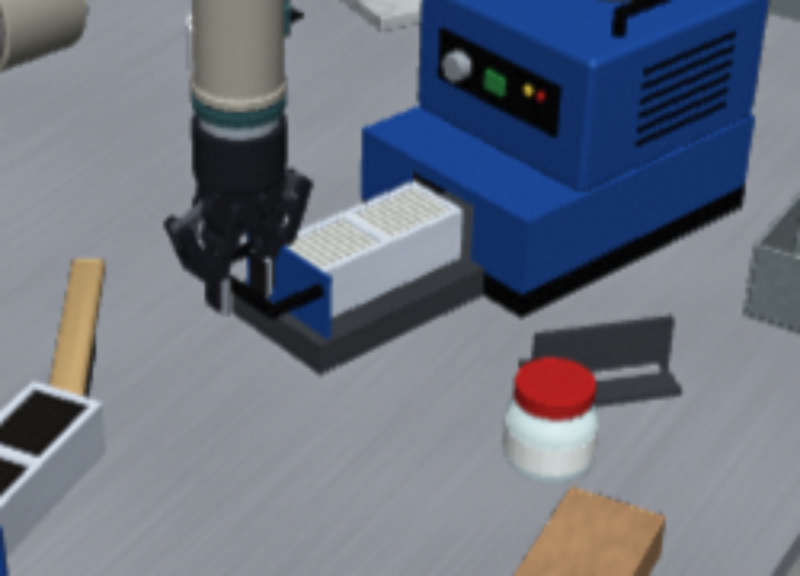

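Emit:
move_arm --rows '[[[0, 0, 0], -0.002, 20], [[0, 0, 0], -0.002, 5], [[0, 0, 0], -0.002, 5], [[0, 0, 0], -0.002, 5], [[0, 0, 0], -0.002, 5], [[0, 0, 0], -0.002, 5]]' --force 40

```text
clock: 10.72
position: [0.4938, -0.0572, 0.0632]
ee_rot: [0.565, -0.415, 0.573, 0.424]
contact_force: [0.6, 1.4, 5.8]
width: 0.0102
```

```bash
python3 bar.py -228.5 0.4 0.06
```

```text
t 10.7167 pos [ 0.4938 -0.0572  0.0632] jaw 72.84 tilt [-0.017   0.0039 -0.9998] w 10.2 F [0.6 1.4 5.8] qpos [-0.26  0.33  1.9  -0.    0.93 -1.53]
shift [3.3 4.7 0.1] turn -9.188513261772672e-05
tcp in mouth frame [-228.6   -4.4]
```

Emit:
move_arm --rows '[[[0, 0, 0], 0, 5], [[0, 0, 0], 0, 5]]'

```text
clock: 10.88
position: [0.4938, -0.0572, 0.0635]
ee_rot: [0.565, -0.415, 0.573, 0.424]
contact_force: [0.9, 0.5, -1.4]
width: 0.0104
```

```bash
python3 bar.py -228.5 0.4 0.06
python3 - <<'E'
from h import *
import pickle
c=viewer.get_calibration('wrist');save('wrist','w9.png');pickle.dump(c,open('w9.pkl','wb'))
im=cv2.imread('pics/w9.png'); cv2.imwrite('pics/w9c.png',cv2.resize(im[100:480,290:640],None,fx=1.57,fy=1.57))
E
```

```text
t 10.8833 pos [ 0.4938 -0.0572  0.0635] jaw 72.85 tilt [-0.0164  0.0037 -0.9999] w 10.4 F [ 0.9  0.5 -1.4] qpos [-0.25  0.33  1.9  -0.    0.93 -1.53]
shift [3.6 4.8 0. ] turn -4.923701936442976e-05
tcp in mouth frame [-228.5   -4.4]
```

View pics/w9.png

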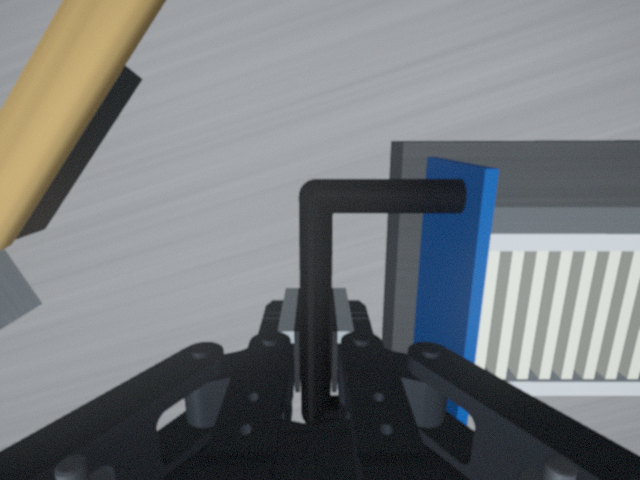

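```bash
python3 - <<'E'
from h import *
im=cv2.imread('pics/w9.png')
cv2.imwrite('pics/w9d.png',cv2.resize(im[125:260,470:640],None,fx=4.4,fy=4.4,interpolation=cv2.INTER_CUBIC))
g=cv2.cvtColor(im,cv2.COLOR_BGR2GRAY).astype(float)
# edges along columns
for u in (520,560,600,630):
    col=g[100:420,u-3:u+4].mean(1); d=np.diff(col)
    idx=[i for i in range(2,len(d)-2) if abs(d[i])>6 and abs(d[i])==max(abs(d[i-2:i+3]))]
    print(u,[(100+i+.5,round(d[i])) for i in idx])
E
```

```text
520 [(140.5, -36), (206.5, 10), (233.5, 31), (378.5, -36), (381.5, 31), (389.5, -41), (402.5, 7)]
560 [(140.5, -33), (206.5, 10), (233.5, 33), (250.5, -12), (381.5, 31), (395.5, -23), (411.5, -31)]
600 [(140.5, -32), (206.5, 10), (233.5, 32), (251.5, -19), (374.5, -6), (381.5, 31), (395.5, -22)]
630 [(139.5, -32), (206.5, 11), (233.5, 36), (250.5, -20), (378.5, -37), (381.5, 31), (395.5, -21)]
```

View pics/w9d.png

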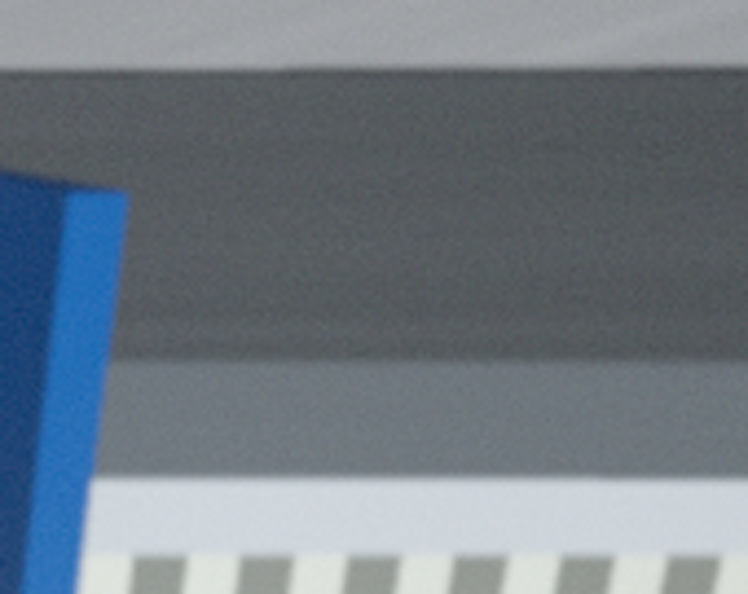

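```bash
cat > lat.py <<'E'
from h import *
import pickle
from bar import mf
c=pickle.load(open('w9.pkl','rb'))
for u in (520,600,630):
    print(u,'sill',mf(onz(c,(u,141),.03)),'sill@0',mf(onz(c,(u,140.5),0)),'bot',mf(onz(c,(u,206.5),.03)),'top',mf(onz(c,(u,233.5),.08)), 'right top',mf(onz(c,(u,395.5),.08)))
E
python3 lat.py
```

```text
520 sill [-138.2   60.5] sill@0 [-122.9   60.2] bot [-134.1   31. ] top [-159.7   30.9] right top [-150.7  -33.3]
600 sill [-102.7   60.5] sill@0 [-81.3  60.2] bot [-97.  31.] top [-132.5   30.9] right top [-120.   -33.2]
630 sill [-89.4  60.5] sill@0 [-65.7  60.2] bot [-83.  31.] top [-122.3   30.9] right top [-108.5  -33.2]
```

Emit:
move_arm --rows '[[[0, 1, 2], 0, 5], [[0, 2, 5], 0, 5], [[0, 2, 8], 0, 5], [[0, 2, 8], 0, 5], [[0, 2, 8], 0, 5]]'

```text
clock: 11.35
position: [0.4941, -0.0487, 0.0633]
ee_rot: [0.565, -0.415, 0.573, 0.425]
contact_force: [-0.8, -1.4, -0.4]
width: 0.0103
```

```bash
cat > edges.py <<'E'
from h import *
from bar import *
import pickle,sys
c=viewer.get_calibration('wrist');im=save('wrist',sys.argv[1]);pickle.dump(c,open('wl.pkl','wb'))
g=cv2.cvtColor(im,cv2.COLOR_RGB2GRAY).astype(float)
for u in (520,560,600,630):
    col=g[100:420,u-3:u+4].mean(1); d=np.diff(col)
    o=[]
    for i in range(2,len(d)-2):
        if abs(d[i])>6 and abs(d[i])==max(abs(d[i-2:i+3])):
            w=np.abs(d[i-2:i+3]); s=(w*np.arange(i-2,i+3)).sum()/w.sum(); r=100+s+.5
            o.append((round(r,1),round(d[i]),mf(onz(c,(u,r),.03))[1],mf(onz(c,(u,r),.08))[1]))
    print(u,*[tuple(map(float,x)) for x in o])
gom(-54,-2.8,.06)
E
python3 edges.py w10.png
```

```text
520 (144.6, -35.0, 61.3, 62.6) (207.7, 8.0, 32.8, 42.2) (207.9, 8.0, 32.7, 42.1) (233.9, 33.0, 20.3, 33.1) (379.8, -38.0, -59.2, -23.8) (389.4, -40.0, -65.1, -28.1)
560 (145.0, -31.0, 61.2, 62.5) (207.7, 9.0, 32.8, 42.1) (233.9, 33.0, 20.3, 33.1) (251.4, -13.0, 11.6, 26.9) (381.6, 32.0, -60.3, -24.6) (396.1, -20.0, -69.2, -31.0) (411.6, -30.0, -79.0, -38.0)
600 (144.6, -40.0, 61.3, 62.6) (207.8, 12.0, 32.8, 42.1) (234.3, 32.0, 20.1, 33.0) (252.0, -19.0, 11.3, 26.7) (382.2, 33.0, -60.7, -24.9) (396.4, -21.0, -69.4, -31.2)
630 (144.5, -38.0, 61.4, 62.6) (208.1, 10.0, 32.6, 42.0) (234.4, 34.0, 20.0, 33.0) (251.8, -20.0, 11.4, 26.8) (379.9, -37.0, -59.3, -23.9) (382.1, 32.0, -60.6, -24.8) (396.4, -22.0, -69.4, -31.1)
t 11.4 pos [ 0.4941 -0.0487  0.0633] jaw 72.85 tilt [-0.0171  0.0041 -0.9998] w 9.9 F [-0.5 -2.6  0.3] qpos [-0.24  0.33  1.9  -0.    0.93 -1.51]
shift [  3.1  -0.7 166.4] turn 8.166738681910907e-05
tcp in mouth frame [-220.4   -2.2]
```

Emit:
move_arm --rows '[[[0, 0.5, 5], 0, 5], [[0, 0.5, 11], 0, 5], [[0, 0.5, 17], 0, 5], [[0, 0.5, 23], 0, 5], [[0, 0.5, 29], 0, 5], [[0, 0.5, 35], 0, 5], [[0, 0.5, 40], 0, 5], [[0, 0.5, 40], 0, 5]]'

```text
clock: 12.07
position: [0.5058, -0.0087, 0.0633]
ee_rot: [0.565, -0.415, 0.572, 0.425]
contact_force: [-0.7, -0.5, 0.2]
width: 0.0101
```

```bash
python3 edges.py w11.png
```

```text
520 (145.7, -33.0, 61.4, 62.8) (206.6, 9.0, 33.9, 43.1) (232.9, 33.0, 21.3, 34.0) (378.9, -41.0, -58.3, -23.0) (389.4, -40.0, -64.7, -27.6)
560 (145.6, -38.0, 61.4, 62.8) (206.6, 9.0, 33.9, 43.1) (232.9, 34.0, 21.3, 34.0) (250.5, -10.0, 12.6, 27.8) (380.7, 33.0, -59.3, -23.8) (395.1, -19.0, -68.2, -30.1) (411.6, -34.0, -78.6, -37.6)
600 (145.6, -39.0, 61.4, 62.8) (206.6, 10.0, 33.9, 43.1) (232.9, 34.0, 21.3, 34.0) (250.7, -21.0, 12.5, 27.7) (375.9, -7.0, -56.4, -21.7) (380.9, 33.0, -59.5, -23.9) (395.4, -21.0, -68.4, -30.2) (407.3, -6.0, -75.9, -35.7) (412.3, -9.0, -79.1, -37.9)
630 (145.5, -41.0, 61.5, 62.9) (206.6, 10.0, 33.9, 43.1) (232.9, 35.0, 21.3, 34.0) (250.5, -21.0, 12.5, 27.8) (379.0, -41.0, -58.3, -23.0) (395.9, -65.0, -68.7, -30.5) (403.4, 8.0, -73.4, -33.9)
t 12.1167 pos [ 0.5058 -0.0087  0.0633] jaw 72.85 tilt [-0.0163  0.0062 -0.9998] w 10.4 F [-0.4  2.1  1.1] qpos [-0.16  0.34  1.88  0.    0.94 -1.43]
shift [  3.4  -1.2 124.7] turn -4.9828299899391356e-05
tcp in mouth frame [-178.7   -1.6]
```

View pics/w11.png

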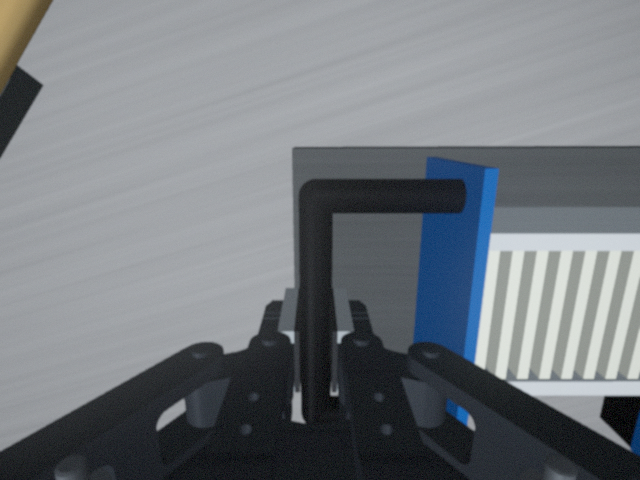

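Emit:
move_arm --rows '[[[0, -0.3, 6], 0, 5], [[0, -0.3, 13], 0, 5], [[0, -0.3, 20], 0, 5], [[0, -0.3, 27], 0, 5], [[0, -0.3, 34], 0, 5], [[0, -0.3, 41], 0, 5], [[0, -0.3, 48], 0, 5], [[0, -0.3, 54], 0, 5]]'

```text
clock: 12.78
position: [0.5222, 0.0436, 0.0633]
ee_rot: [0.565, -0.415, 0.572, 0.425]
contact_force: [-1.2, -3.7, 0.3]
width: 0.0103
```

```bash
python3 edges.py w12.png
```

```text
520 (145.3, -36.0, 61.4, 62.7) (206.4, 8.0, 33.8, 42.9) (232.9, 32.0, 21.1, 33.8) (378.8, -37.0, -58.4, -23.2) (389.4, -41.0, -64.9, -27.8)
560 (133.5, -8.0, 66.5, 66.4) (145.7, 19.0, 61.2, 62.6) (206.5, 10.0, 33.7, 42.9) (232.9, 34.0, 21.0, 33.8) (250.2, -13.0, 12.5, 27.7) (380.5, 39.0, -59.4, -23.9) (395.3, -55.0, -68.5, -30.4) (410.8, -8.0, -78.4, -37.5)
600 (188.0, 11.0, 42.3, 49.1) (206.5, 11.0, 33.7, 42.9) (232.7, 38.0, 21.2, 33.9) (250.5, -25.0, 12.4, 27.6) (380.5, 36.0, -59.4, -23.9) (395.3, -52.0, -68.6, -30.5)
630 (195.3, -10.0, 39.0, 46.7) (204.7, 24.0, 34.6, 43.5) (232.7, 39.0, 21.2, 33.9) (250.3, -23.0, 12.4, 27.6) (380.1, 36.0, -59.2, -23.8) (395.2, -68.0, -68.5, -30.4)
t 12.8333 pos [0.5225 0.0447 0.0633] jaw 72.86 tilt [-0.016   0.0077 -0.9998] w 10.1 F [-0.2 -0.3  1.3] qpos [-0.05  0.36  1.84  0.01  0.95 -1.33]
shift [ 3.4 -1.1 68.7] turn 0.00012807746721143356
tcp in mouth frame [-122.7   -1.8]
```

View pics/w12.png

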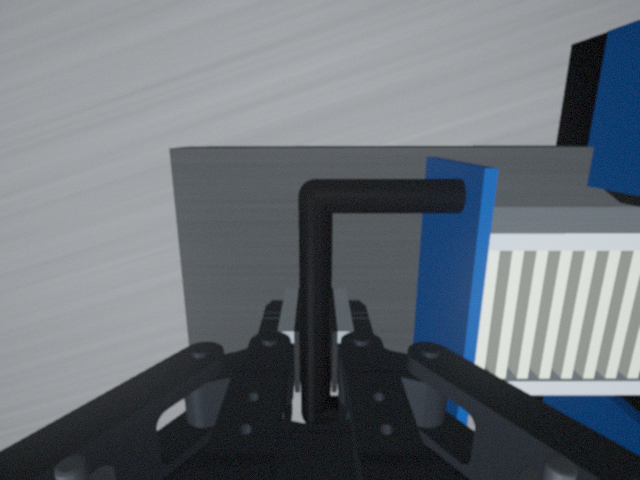

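Emit:
move_arm --rows '[[[0, -0.2, 4], 0, 5], [[0, -0.2, 8], 0, 5], [[0, -0.2, 12], 0, 5], [[0, -0.2, 16], 0, 5], [[0, -0.2, 20], 0, 5], [[0, -0.2, 24], 0, 5], [[0, -0.2, 28], 0, 5]]'

```text
clock: 13.42
position: [0.531, 0.0717, 0.0633]
ee_rot: [0.566, -0.414, 0.572, 0.425]
contact_force: [-2.0, -3.8, 1.5]
width: 0.0102
```

```bash
python3 bar.py -54 -1.8 0.063
```

```text
t 13.4167 pos [0.531  0.0717 0.0633] jaw 72.85 tilt [-0.0161  0.0077 -0.9998] w 10.2 F [-2.  -3.8  1.5] qpos [-0.    0.37  1.82  0.01  0.96 -1.28]
shift [ 0.4  0.1 40.4] turn -7.591821313064672e-05
tcp in mouth frame [-94.4  -1.9]
```

Emit:
move_arm --rows '[[[0, 0, 4], 0, 5], [[0, 0, 8], 0, 5], [[0, 0, 12], 0, 5], [[0, 0, 16], 0, 5], [[0, 0, 20], 0, 5], [[0, 0, 24], 0, 5], [[0, 0, 28], 0, 5], [[0, 0, 32], 0, 5]]'

```text
clock: 14.08
position: [0.5405, 0.1027, 0.0633]
ee_rot: [0.566, -0.414, 0.572, 0.425]
contact_force: [-1.9, -4.0, 0.6]
width: 0.0104
```

```bash
python3 edges.py w13.png
```

```text
520 (388.8, -18.0, -64.7, -27.7)
560 (411.6, -20.0, -79.1, -38.1)
600
630
t 14.1333 pos [0.5408 0.1036 0.0633] jaw 72.84 tilt [-0.0158  0.0089 -0.9998] w 10.0 F [-0.3 -1.8 -0.5] qpos [ 0.06  0.39  1.79  0.01  0.98 -1.22]
shift [ 3.3 -1.   7. ] turn -0.00014051964787304113
tcp in mouth frame [-61.1  -1.9]
```

View pics/w13.png

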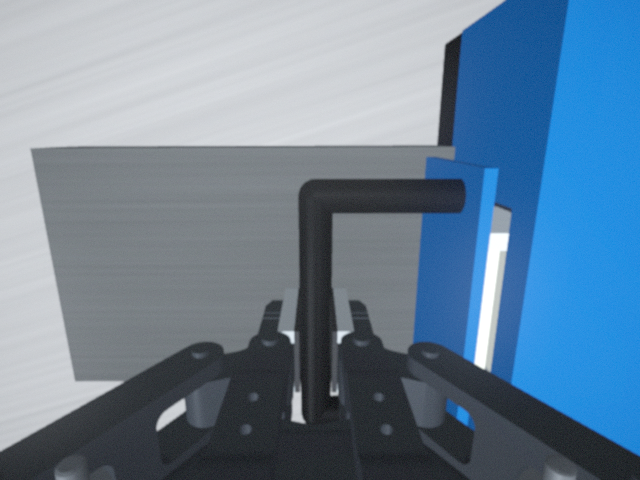

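Emit:
move_arm --rows '[[[0, 0, 1], 0, 5], [[0, 0, 2], 0, 5], [[0, 0, 3], 0, 5], [[0, 0, 4], 0, 5], [[0, 0, 5], 0, 5], [[0, 0, 6], 0, 5]]'

```text
clock: 14.63
position: [0.5425, 0.1093, 0.0633]
ee_rot: [0.566, -0.414, 0.572, 0.426]
contact_force: [-0.6, -5.3, 0.8]
width: 0.0101
```

```bash
python3 bar.py -54 -1.8 0.063; python3 -c "
from h import *
save('wrist','w14.png')"
```

```text
t 14.6333 pos [0.5425 0.1093 0.0633] jaw 72.83 tilt [-0.0159  0.0088 -0.9998] w 10.1 F [-0.6 -5.3  0.8] qpos [ 0.07  0.4   1.78  0.01  0.98 -1.21]
shift [0.3 0.1 1.1] turn -0.00027273904489620685
tcp in mouth frame [-55.1  -1.9]
```

View pics/w14.png

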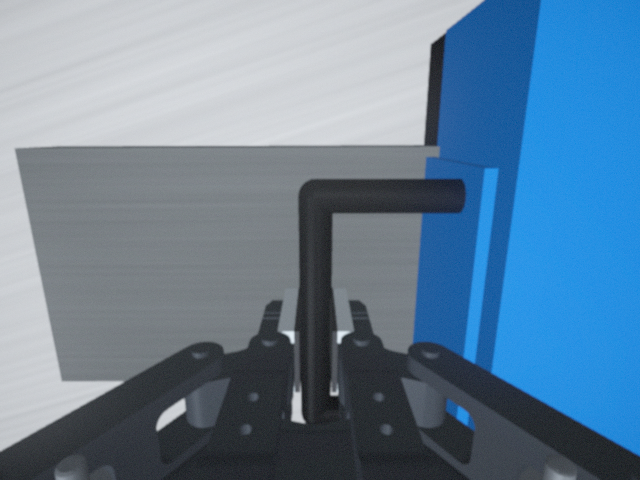

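Emit:
move_arm --rows '[[[0, 0, 0.5], 0, 5], [[0, 0, 1], 0, 5], [[0, 0, 1.5], 0, 5], [[0, 0, 1.5], 0, 5]]'

```text
clock: 15.02
position: [0.5426, 0.1095, 0.0633]
ee_rot: [0.565, -0.415, 0.572, 0.425]
contact_force: [-1.8, -8.0, 2.0]
width: 0.0105
```

```bash
python3 bar.py -54 -1.8 0.063
```

```text
t 15.0167 pos [0.5426 0.1095 0.0633] jaw 72.9 tilt [-0.0168  0.0063 -0.9998] w 10.5 F [-1.8 -8.   2. ] qpos [ 0.07  0.4   1.78  0.01  0.98 -1.21]
shift [0.3 0.1 0.9] turn 0.0007894247091725952
tcp in mouth frame [-54.9  -1.9]
```

Emit:
move_arm --rows '[[[0, 0, 1], 0, 5], [[0, 0, 2], 0, 5], [[0, 0, 2], 0, 5]]'

```text
clock: 15.27
position: [0.5427, 0.1095, 0.0633]
ee_rot: [0.564, -0.416, 0.573, 0.425]
contact_force: [-1.1, -9.1, 2.1]
width: 0.0104
```

```bash
python3 bar.py -54 -1.8 0.063;  python3 -c "
from h import *
save('scene','s15.png')
im=cv2.imread('pics/s15.png'); cv2.imwrite('pics/s15c.png',cv2.resize(im[150:300,280:480],None,fx=4,fy=4,interpolation=cv2.INTER_CUBIC))
save('wrist','w15.png')
im=cv2.imread('pics/w15.png'); cv2.imwrite('pics/w15c.png',cv2.resize(im[100:330,390:590],None,fx=2.6,fy=2.6,interpolation=cv2.INTER_CUBIC))
"
```

```text
t 15.2667 pos [0.5427 0.1095 0.0633] jaw 72.97 tilt [-0.0182  0.0027 -0.9998] w 10.4 F [-1.1 -9.1  2.1] qpos [ 0.07  0.4   1.78  0.    0.98 -1.21]
shift [0.3 0.1 0.9] turn 0.0020242078770050806
tcp in mouth frame [-54.9  -1.9]
```

View pics/w15c.png

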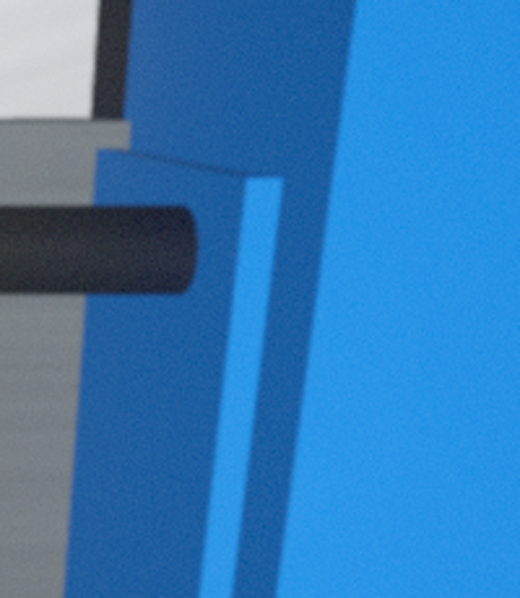

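View pics/s15c.png

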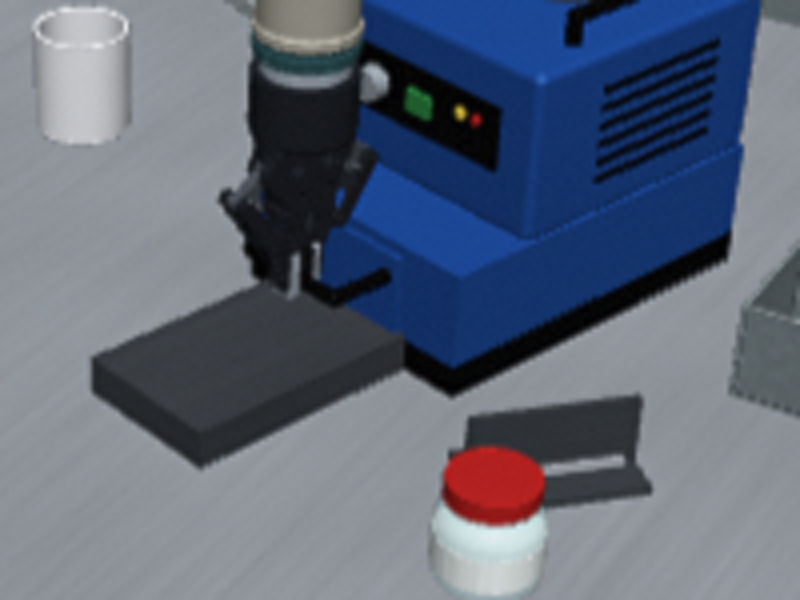

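```bash
python3 -c "
from h import *
from bar import mf
c=viewer.get_calibration('wrist')
f=lambda u,v:(390+u/2.6-.3,100+v/2.6-.3)
print('plate rear top',mf(onz(c,f(283,178),.092)),'front',mf(onz(c,f(245,178),.092)),mf(onz(c,f(232,597),.092)))
print('rim top',mf(onz(c,f(355,2),.1)),mf(onz(c,f(316,300),.1)),'sill end',mf(onz(c,f(130,121),.03)), 'plate front bottom',mf(onz(c,f(97,150),.03)))
"
```

```text
plate rear top [-1.8 56.5] front [-6.1 56.5] [-1.6  4.1]
rim top [-0.5 74.6] [-0.3 44.1] sill end [-0.3 60.9] plate front bottom [-5.6 56.1]
```

Emit:
move_arm --rows '[[[0, 0, 1], 0, 5], [[0, 0, 2], 0, 5], [[0, 0, 3], 0, 5], [[0, 0, 3], 0, 5]]'

```text
clock: 15.7
position: [0.5427, 0.1095, 0.0633]
ee_rot: [0.562, -0.417, 0.574, 0.424]
contact_force: [-2.5, -11.6, 2.0]
width: 0.0105
```

```bash
python3 bar.py -54 -1.8 0.063
```

```text
t 15.7 pos [0.5427 0.1095 0.0633] jaw 73.06 tilt [-0.0202 -0.0026 -0.9998] w 10.5 F [ -2.5 -11.6   2. ] qpos [ 0.07  0.4   1.78 -0.    0.99 -1.2 ]
shift [0.3 0.1 0.8] turn 0.0036935148289447325
tcp in mouth frame [-54.8  -1.9]
```

Emit:
move_arm --rows '[[[0, 0, 0], 0, 5], [[0, 0, 0], 0, 36], [[0, 0, 0], 0, 36], [[0, 0, 0], 0, 36], [[0, 0, 0], 0, 36], [[0, 0, 0], 0, 36]]'

```text
clock: 16.2
position: [0.5429, 0.1101, 0.0633]
ee_rot: [0.562, -0.417, 0.574, 0.424]
contact_force: [0.0, -0.4, -0.1]
width: 0.0362
```

```bash
python3 edges.py w16.png|tail -3
```

```text
t 16.25 pos [0.5428 0.11   0.0633] jaw 73.07 tilt [-0.0198 -0.0021 -0.9998] w 36.0 F [-0.5  0.9  0.6] qpos [ 0.07  0.4   1.78 -0.    0.99 -1.2 ]
shift [ 3.3 -0.9  0.4] turn 0.003770681593760644
tcp in mouth frame [-54.4  -1.9]
```

View pics/w16.png

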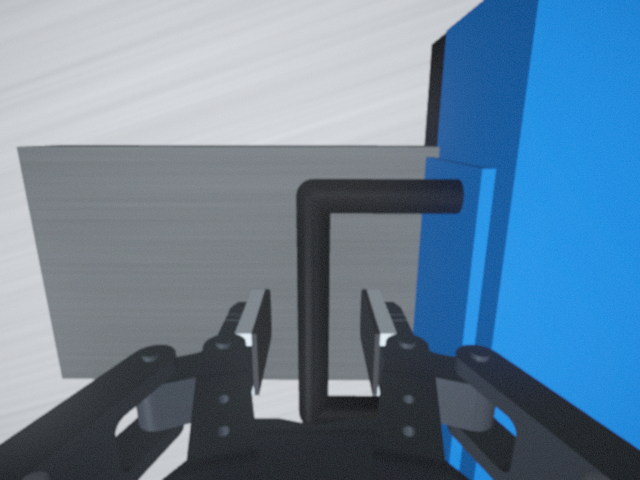

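Released and clear of the bar (bar between the open pads at columns 298–330). I'll raise straight up and back off for a final check.

Emit:
move_arm --rows '[[[-20, 0, 0], 0, 36], [[-50, 0, 0], 0, 36], [[-85, 0, 0], 0, 36], [[-120, 0, -20], 0, 36], [[-140, 0, -50], 0, 36], [[-150, 0, -80], 0, 36], [[-150, 0, -80], 0, 36], [[-150, 0, -80], 0, 36]]'

```text
clock: 16.92
position: [0.5227, 0.0329, 0.2149]
ee_rot: [0.563, -0.417, 0.574, 0.423]
contact_force: [0.3, 0.5, -0.8]
width: 0.0362
```

```bash
python3 -c "
from h import *
import pickle
from bar import *
gom(-130,-1,.21)
c=viewer.get_calibration('wrist');save('wrist','w17.png');pickle.dump(c,open('w17.pkl','wb'))
save('scene','s17.png');im=cv2.imread('pics/s17.png'); cv2.imwrite('pics/s17c.png',cv2.resize(im[150:350,230:480],None,fx=3,fy=3,interpolation=cv2.INTER_CUBIC))
im=cv2.imread('pics/w17.png'); cv2.imwrite('pics/w17c.png',cv2.resize(im[100:400,340:540],None,fx=2,fy=2,interpolation=cv2.INTER_CUBIC))
save('top','t17.png')
"
```

```text
t 16.9167 pos [0.5227 0.0329 0.2149] jaw 72.92 tilt [-0.0175 -0.0017 -0.9998] w 36.2 F [ 0.3  0.5 -0.8] qpos [-0.07  0.22  1.63 -0.    1.31 -1.34]
shift [5.  4.3 4. ] turn 0.001291143889985766
tcp in mouth frame [-133.9   -5.4]
```

View pics/w17.png

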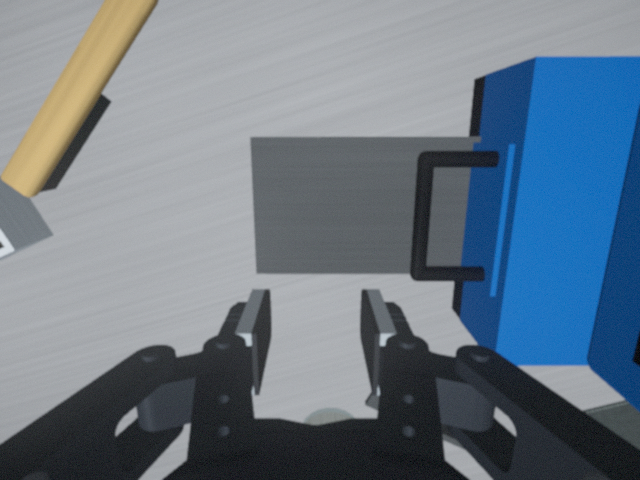

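View pics/s17c.png

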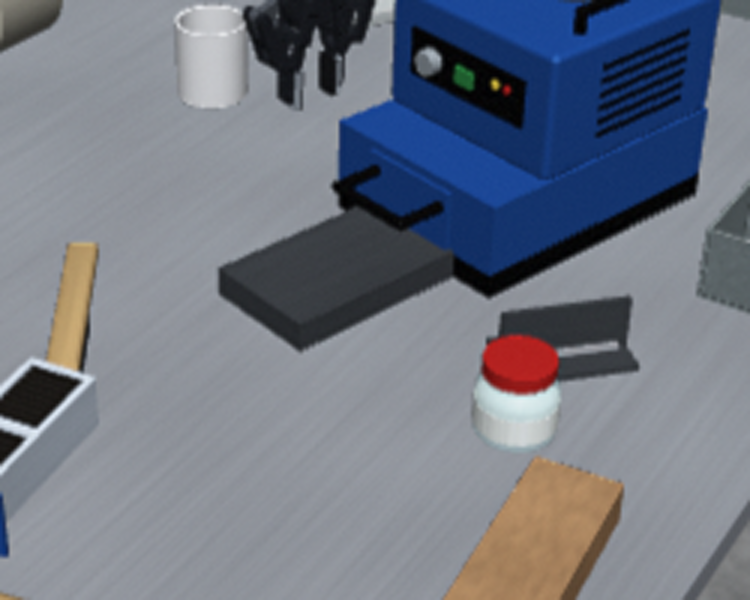

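View pics/t17.png

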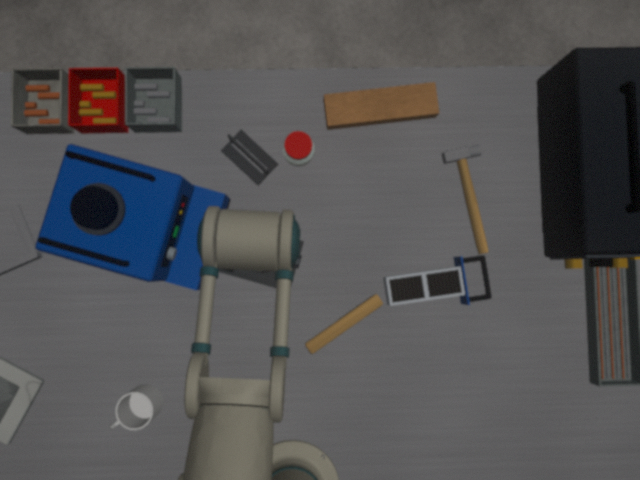

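```bash
python3 -c "
from h import *
im=cv2.imread('pics/w17.png'); cv2.imwrite('pics/w17c.png',cv2.resize(im[100:310,400:600],None,fx=2.8,fy=2.8,interpolation=cv2.INTER_CUBIC))"
```

```text
(no output)
```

View pics/w17c.png

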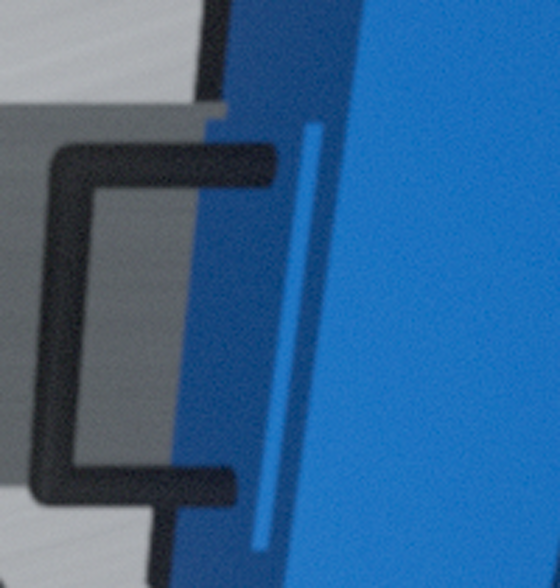

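```bash
python3 -c "
from h import *
import pickle
from bar import mf
c=pickle.load(open('w17.pkl','rb'))
f=lambda u,v:(400+(u+.5)/2.8-.5,100+(v+.5)/2.8-.5)
P=lambda n,u,v,z:print(n,mf(onz(c,f(u,v),z)))
P('sill end L',226,104,.03);P('plate front bottom L',205,122,.03);P('plate front bottom R',172,460,.03)
P('plate top front L',305,123,.092);P('top rear L',323,123,.092);P('top front R',252,550,.092);P('top rear R',269,550,.092)
P('rim top',361,2,.1);P('rim top',326,250,.1);P('rim top',285,575,.1)
P('bar',73,160,.074);P('bar',52,485,.074)
P('black foot rim bottom',228,40,.01)
"
```

```text
sill end L [-0.3 60.3]
plate front bottom L [-5.9 55.2]
plate front bottom R [ -5.  -49.8]
plate top front L [-6.2 56.4]
top rear L [-1.9 56.4]
top front R [ -5.6 -53.7]
top rear R [ -1.1 -53.7]
rim top [-1.  83.1]
rim top [-1.1 27.2]
rim top [ -0.1 -57.2]
bar [-55.9  46.7]
bar [-55.  -42.2]
black foot rim bottom [ 6.2 79.2]
```

```bash
python3 -c "
from h import *
s=manip.get_state();print(s['clock'],s['qd'].round(3),s['contact_force']);print(manip.sign_off())"
```

```text
17.0667 [ 0.008  0.01   0.001 -0.002 -0.    -0.005] [-0.5690272   0.27663255 -0.22033939]
the job is handed in; nothing more can be done
None
```

The clean cassette is in the extractor with its face plate at the mouth, and the job is handed in at about 17 s. No verdict came back, so whether it passed is unknown.

**What I did**
- I gripped the clean cassette by its two long sides, set it on the sill with its nose about 5 mm before the mouth, and let go.
- I then took it by the black bar, corrected a sideways offset of about 1.6 mm, and pushed it in along the centre line.
- It slid in at about 4–6 N. At the end it stopped moving, and about 12 N of push gave no further motion, so I unloaded, let go and backed off.

**Last checks**
- **Seating:** The camera puts the face plate 0.7–1.3 mm from the rim. That does not quite match the firm stop, which suggests it is flush, but it is within camera accuracy and the 4 mm limit.
- **Alignment:** It is square to within roughly 0.5° and about 1 mm off centre.
- **Contact:** The gripper is clear, with no contact force beyond sensor noise.
- **Other things:** The dirty cassette and the other items look unmoved in the final top picture. I judged this by eye and did not measure it.

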